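Put samples and slides back in their colour-coded places

TASK

Put the samples away by colour: stand the black-capped vial in the black dish, the blue-capped vial in the blue dish and the yellow-capped dropper bottle in the yellow dish, and lay the green slide box the right way up in the green tray. Fold the slide box's lid fully shut before you lift the box, because it goes into its tray closed.

Things in the scene. Friction and masses are not known exactly. Their poses are not given: they have to be found in the camera images.
- black_vial_mid (a point): Loose clear glass vial with a black cap, standing upright: 23 mm diameter, 48 mm high, body up to 40 mm, cap 20 mm diameter above that. Point at its centre, 24 mm above its foot; z up along its axis.
- blue_vial_mid (a point): Loose clear glass vial with a blue cap, standing upright: 23 mm diameter, 52 mm high, body up to 44 mm, cap 20 mm diameter above that. Point at its centre, 26 mm above its foot; z up along its axis.
- yellow_dropper_mid (a point): Loose white dropper bottle with a pointed yellow cap, standing upright: 30 mm diameter, 75 mm high, straight body up to about 50 mm. Point at its centre, 37.5 mm above its foot; z up along its axis.
- slide_box_mid (a point): Loose green slide box, 0.14 kg. Base 44 mm (x) by 84 mm (y) by 20 mm high; closed it is 32 mm high, sides flush: grip it across the 44 mm, mid-length. Point 16 mm above the centre of its underside; y along its length, z up. The hinge runs along y at x = +22 mm, 4 mm above this point; at the start the green lid stands up from that edge.
- slide_box_lid (a joint): Hinge of the slide box's lid, rad: 0 = fully shut, 1.57 = upright, 1.95 = end stop, leaning away from the box; starts at 1.25 to 1.85. Lid 44 mm from hinge to free edge, 12 mm thick (hinge at its inner face). It opens from over the box (-x of the hinge) up and towards +x. Light: 0.1 to 0.2 N at the free edge moves it; friction holds it near upright; below 0.7 rad it may fall shut.
- black_dish: Black round dish, 56 mm across, fixed to the worktop; floor 5 mm above the worktop, 50 mm across inside, with a lip 3 mm higher than the floor (8 mm above the worktop). Place for the black-capped vial. Origin: centre of its underside, z up.
- blue_dish: Blue round dish, 56 mm across, fixed to the worktop; floor 5 mm above the worktop, 50 mm across inside, with a lip 3 mm higher than the floor (8 mm above the worktop). Place for the blue-capped vial. Origin: centre of its underside, z up.
- yellow_dish: Yellow round dish, 66 mm across, fixed to the worktop; floor 5 mm above the worktop, 60 mm across inside, with a lip 3 mm higher than the floor (8 mm above the worktop). Place for the yellow-capped dropper bottle. Origin: centre of its underside, z up.
- green_tray: Green tray for the slide box, 68 mm (x) by 108 mm (y), fixed. Floor 4 mm above the worktop, pocket 60 by 100 mm; end and corner walls rise 8 mm above the floor; the long sides (+x and -x) are open over their middle 68 mm for the fingers. The box lies with its length along the tray's y, either way round. Origin: centre of its underside, z up.
Not all that is in view belongs to the job. Of the things that look like the part that bears slide_box_mid, the smallest one is meant.

How it is judged:
By the outcome, as a careful person would: the job done as asked, in the order asked, and still so for the second after the job is handed in, with the robot touching nothing.
It also fails if it takes over 128 s, if anything falls off the work surface, if the arm or the gripper's body presses on something with over 40 N, if the wrist force passes 120 N, or if a joint passes its speed limit or range.

ROBOT

A 7-joint arm with a two-finger parallel gripper is mounted at the origin on a cart in front of the work surface, level with it; the furniture and walls round the work are solid. World frame = base frame: x ahead of the robot, y to its left, z up, the work surface at z = 0. Lengths are in m, angles in rad, forces in N, time in s.
With the tool pointing down it reaches from about 0.425 to 0.925 m from the base axis. Payload 6.8 kg.
Tool frame: the origin (TCP) lies between the finger pads; the fingertips stand 17 mm ahead of it and the grasp point (between the pads) lies 2 mm behind it; z points along the fingers, x is the direction in which the jaws open and shut, and the axes are right-handed (so a half turn about z gives the same grasp; the last joint's range is limited). The gripper opens to 85 mm and grips with 20 to 120 N. Pads are 22 mm wide; open, the fingers measure 114 mm over their backs; the gripper's body (76 mm by 85 mm) begins 54 mm behind the grasp point. The pads swing forward as they close: fully open they stand 13 mm farther back than shut.
Start: joints at [1.083, 0.477, 0.022, 1.555, -0.011, 1.109, -0.083], TCP at [0.25, -0.627, 0.248] pointing down, gripper open.
Joint ranges: [-2.96, 2.96], [-0.34, 2.1], [-1.41, 1.46], [0.24, 2.44], [-1.37, 4.51], [0.17, 1.92], [-2.96, 2.96]. Speed limits (rad/s): [2.39, 2.39, 3.14, 3.14, 3.14, 3.14, 3.14].

INTERFACE

Orientations are given as a unit quaternion [w, x, y, z].
In Python, from station import readout, read_camera, get_calibration, bot, models gives the robot as it stands.
- The arm moves only by the tool carry_out, never from a script. Its argument "deltas" is a list of rows, each a list of 2 entries, a list of its own where there are three numbers: the shift along the tool's x, y, z in cm, then the turn about the tool's z in degrees. A call has 1 to 10 rows; each row is the pose to reach, as a shift and turn from the pose measured when the call began, along the tool's axes at that moment; what a row does not reach only later rows make up. A row lasts 1/8 s, in which the tool goes at most 62.5 mm and 10.7 degrees, less where a joint would pass 70% of its speed; a pose out of reach is approached as far as the arm can. A call with a gripper value outside its range is refused whole. "hand" is the opening, from 0 (shut) to 1 (fully open), set as the call begins (left out, the last holds). The fingers move at their own pace and stop on an object; "newtons" is the grip in N (left out, the last holds). Time passes only in rows, so rows that repeat a pose let the fingers close. It gives the time, the measured TCP pose, the force and the opening at its end, in the units of the state.
- readout.get_obs(): the state, without advancing time (a new reading comes with each control period).
- read_camera(name): name is "scene" or "side" or "wrist"; returns the picture (400x640x3 uint8, red, green, blue); there is no depth.
- get_calibration(name): a dict with "fov_y" (degrees; the focal length in pixels is half the picture's height over the tangent of half this angle, whatever the lens; pixels are square), "cx", "cy" (the principal point, pixels), "world_from_camera" (4x4, takes a point from camera to world coordinates). Camera axes: x right, y down, z forward; pixel columns grow to the right and rows downward; lengths in m; the calibration is good to about 2 mm. A picture is of the moment at which its call begins: read the wrist's pose just before it. get_calibration takes no time and is no camera call; for the wrist camera it gives the pose at the moment of the call.
- bot.hand_in(): hands the job in, once; it reports no verdict.
Trained networks look in the newest picture that a camera, given by its name, has taken for a name from the list of things; names that differ only in an ending like _2 or _b are one class to them, and where a whole thing is asked for, a point or a joint stands for the part that bears it (a point fixed in the world has none). Each returns a list of dicts, best first, with "score" (0 to 1); they miss things now and then, are a little off and sometimes report something else, mostly with a low value. They report only what shows in the picture. A call takes as long as a camera call. They do not tell look-alikes from the thing itself.
- models.spot_in(query, camera): "centre" ([row, column] in pixels, amid what is visible of it).
The state is a dict: "t": time; "q": joint angles; "joint_vel": joint speeds; "joint_torque": joint torques, N m; "eef_pos": TCP position; "tool_rot": TCP orientation; "contact_force": force on the tool from outside, world axes, zero at the start; "torque": the same for the moment, N m; "gripper_width": opening from 0.0 (shut) to 1.0 (fully open).
Only numpy, scipy, OpenCV 4.12 (cv2) and the standard library are available. Lean on these libraries where they do the work, as an engineer would, in place of code of your own. Each camera call takes 0.05 s, during which the arm holds its last target. There are 200 camera calls.

## Working session

There is one attempt and no reset: what is moved stays moved. The work goes in short steps, Python scripts to look and compute and a tool call to move; the robot and the scene stay as the last step left them, time stands still between calls to the robot, and variables do not carry over. Pictures are saved under pics/ and viewed, about 12 in all and at most 16, crops included, and the job is handed in when it is done.

Besides the shell and the picture viewer there is one more tool, called after ">>>" by a JSON object that holds its "api" and its "payload". carry_out: Moves the arm, as the interface text tells. Its arguments: {"type":"object","properties":{"deltas":{"type":"array"},"hand":{"type":"number"},"newtons":{"type":"number"}},"required":["deltas"]}

```bash
mkdir -p pics; ls; python3 - <<'E'
from station import readout, read_camera, get_calibration, bot, models
import cv2,numpy as np
o=readout.get_obs();print(o)
for c in("scene","side","wrist"):
    im=read_camera(c);cv2.imwrite(f"pics/{c}0.png",im[:,:,::-1])
    k=get_calibration(c);print(c,k)
    for n in("black_vial_mid","blue_vial_mid","yellow_dropper_mid","slide_box_mid","slide_box_lid","black_dish","blue_dish","yellow_dish","green_tray"):
        print(n,[(np.round(d["centre"]).tolist(),round(d["score"],2)) for d in models.spot_in(n,c)])
E
```

```text
pics
{'t': 0.0, 'q': array([ 1.08286956,  0.4778056 ,  0.02231274,  1.55642476, -0.01153479,
        1.10928142, -0.08310058]), 'joint_vel': array([-0.00063643,  0.00129239,  0.00126666,  0.00042785,  0.00018375,
        0.00161056,  0.0006763 ]), 'joint_torque': array([-6.36540717e-04, -5.96446824e+01,  1.60786439e+00, -2.81201541e+01,
        1.24084018e-02,  9.14200995e-03,  8.80572884e-06]), 'eef_pos': array([ 0.25007519, -0.62638097,  0.24733272]), 'tool_rot': array([-4.64908598e-04,  8.27884690e-01, -5.60897618e-01, -7.66049973e-04]), 'contact_force': array([ 0.37916095, -0.01895017,  0.1720916 ]), 'torque': array([ 0.00989688, -0.01236623,  0.0010871 ]), 'gripper_width': 0.9995380901547981}
scene {'fov_y': 43.81994057103646, 'cx': 318.7245228071727, 'cy': 201.57224808747767, 'world_from_camera': array([[-0.85109607, -0.29048172,  0.43732809, -0.01108409],
       [-0.52447473,  0.5080257 , -0.68325409,  0.83563166],
       [-0.02370108, -0.8108824 , -0.584729  ,  0.78261351],
       [ 0.        ,  0.        ,  0.        ,  1.        ]])}
black_vial_mid [([303.0, 266.0], 0.57)]

[... 1065 characters left out ...]
 0.56)]
yellow_dish [([250.0, 348.0], 0.64)]
green_tray [([302.0, 296.0], 0.57), ([302.0, 354.0], 0.24)]
wrist {'fov_y': 71.80544253444606, 'cx': 320.6867652957123, 'cy': 201.07271310718147, 'world_from_camera': array([[ 3.70877761e-01, -8.84966092e-01, -2.81575394e-01,
         3.21351690e-01],
       [-9.28681628e-01, -3.53532700e-01, -1.12093996e-01,
        -5.97977967e-01],
       [-3.46723892e-04,  3.03067065e-01, -9.52969167e-01,
         3.74627712e-01],
       [ 0.00000000e+00,  0.00000000e+00,  0.00000000e+00,
         1.00000000e+00]])}
black_vial_mid []
blue_vial_mid []
yellow_dropper_mid []
slide_box_mid []
slide_box_lid []
black_dish []
blue_dish []
yellow_dish []
green_tray []
```

View pics/scene0.png

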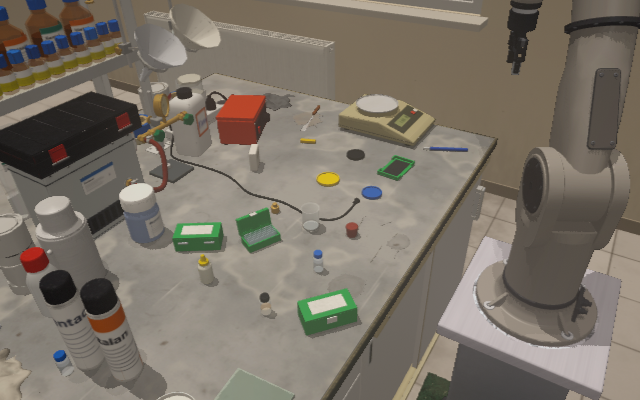

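View pics/side0.png

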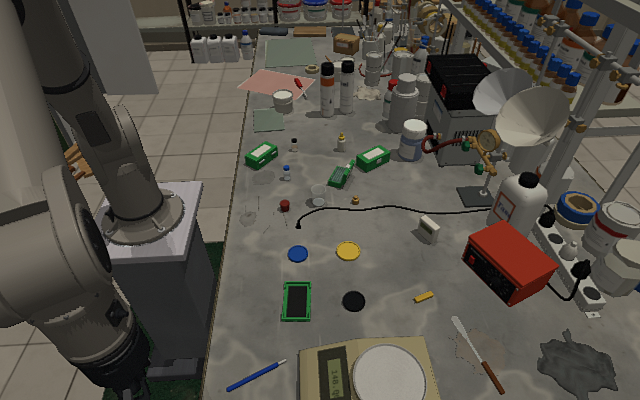

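Scene view: the open green box is at row 229, col 256. Closed look-alike boxes sit at (238,197) and (314,328). The black vial is at (303,266), the blue vial at (263,317) with another blue cap at (362,63) in the clutter, and the dropper at (268,208). In the side view the open box is at (174,340), the dropper at about (141,341), and the dishes and tray match the detections. Next I triangulate.

```bash
cat >h.py <<'E'
from station import readout, read_camera, get_calibration, bot, models
import cv2,numpy as np
from scipy.spatial.transform import Rotation as R
def ray(k,rc):
    f=200/np.tan(np.radians(k["fov_y"]/2));T=k["world_from_camera"]
    d=T[:3,:3]@np.array([(rc[1]-k["cx"])/f,(rc[0]-k["cy"])/f,1.]);return T[:3,3],d/np.linalg.norm(d)
def tri(obs):
    A=np.zeros((3,3));b=np.zeros(3)
    for k,rc in obs:
        p,d=ray(k,rc);M=np.eye(3)-np.outer(d,d);A+=M;b+=M@p
    X=np.linalg.solve(A,b);return X,max(np.linalg.norm((np.eye(3)-np.outer(d,d))@(X-p)) for p,d in(ray(*o) for o in obs))
def onz(k,rc,z):
    p,d=ray(k,rc);return p+d*(z-p[2])/d[2]
def proj(k,X):
    f=200/np.tan(np.radians(k["fov_y"]/2));T=k["world_from_camera"]
    c=T[:3,:3].T@(np.asarray(X)-T[:3,3]);return np.array([k["cy"]+f*c[1]/c[2],k["cx"]+f*c[0]/c[2]])
def tool():
    o=readout.get_obs();w,x,y,z=o["tool_rot"];return o["eef_pos"],R.from_quat([x,y,z,w]).as_matrix(),o
def delta(target,yaw=None):
    """shift cm in tool axes to a world TCP target; turn (deg) so jaw x axis lies along world angle yaw (mod 180)"""
    p,M,o=tool();d=M.T@(np.asarray(target)-p)*100
    cur=np.degrees(np.arctan2(M[1,0],M[0,0]))
    t=None if yaw is None else -(((yaw-cur)+90)%180-90)
    print("delta",np.round(d,2),"turn",None if t is None else round(t,1),"cur yaw",round(cur,1),"q7",round(o["q"][6],2))
def save(im,name,box=None,s=1):
    if box: im=im[box[0]:box[1],box[2]:box[3]]
    cv2.imwrite("pics/"+name,cv2.resize(im[:,:,::-1],None,fx=s,fy=s,interpolation=cv2.INTER_CUBIC))
E
python3 - <<'E'
from h import *
S,D=get_calibration("scene"),get_calibration("side")
P={"black_vial":((303,266),(144,296)),"blue_vial":((263,317),(173,288)),"dropper":((268,208),(141,341)),"box":((229,256),(174,340)),
"black_dish":((155,355),(300,354)),"blue_dish":((193,371),(253,297)),"yellow_dish":((179,328),(250,348)),"tray":((167,396),(301,297)),"green2":((238,197),(157,372)),"green3":((312,328),(155,263))}
for n,(a,b) in P.items():
    X,e=tri([(S,a),(D,b)]);print(n,np.round(X,3),round(e,4),round(float(np.hypot(*X[:2])),3))
E
python3 -c "
import cv2
a=cv2.imread('pics/scene0.png')[190:320,180:340];b=cv2.imread('pics/side0.png')[120:220,240:400]
a=cv2.resize(a,None,fx=2.5,fy=2.5);b=cv2.resize(b,None,fx=2.5,fy=2.5);import numpy as np
cv2.imwrite('pics/crop0.png',np.vstack([a,b]))"
```

```text
black_vial [0.466 0.305 0.026] 0.0026 0.557
blue_vial [0.439 0.148 0.021] 0.0004 0.463
dropper [0.629 0.295 0.037] 0.0021 0.695
box [0.617 0.127 0.028] 0.007 0.63
black_dish [ 0.602 -0.338  0.003] 0.0008 0.691
blue_dish [ 0.466 -0.18   0.004] 0.0025 0.499
yellow_dish [ 0.605 -0.18   0.005] 0.0007 0.631
tray [ 0.462 -0.333  0.006] 0.0014 0.57
green2 [0.733 0.218 0.02 ] 0.0012 0.765
green3 [0.348 0.257 0.019] 0.0028 0.433
```

View pics/crop0.png

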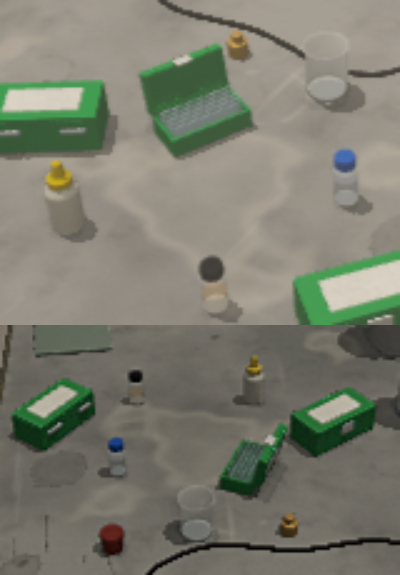

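The crop confirms that the open green box is the smallest, so it's the one meant. The closed boxes at (238,197) and (314,328) are bigger. The black, blue and yellow caps are clear. Next the wrist camera goes over the dishes.

```bash
python3 -c "
from h import *
delta((0.53,-0.26,0.28),-26)"
```

```text
delta [-23.7  -39.58  -3.17] turn -42.2 cur yaw -68.2 q7 -0.08
```

>>> {"api": "carry_out", "payload": {"deltas": [[[-3.4,-5.6,-1],-6],[[-6.8,-11.2,-2],-12],[[-10.2,-17,-3],-18],[[-13.6,-22.6,-3.2],-24],[[-17,-28,-3.2],-30],[[-20.4,-34,-3.2],-36],[[-23.7,-39.6,-3.2],-42],[[-23.7,-39.6,-3.2],-42],[[-23.7,-39.6,-3.2],-42]]}}

```text
t: 2.62
eef_pos: [0.5317, -0.2574, 0.2804]
tool_rot: [-0.0, 0.974, -0.225, 0.0]
contact_force: [-0.8, -0.8, -0.7]
gripper_width: 1.0
```

```bash
cat >look.py <<'E'
from h import *
import sys,json
def look(names,tag):
    k=get_calibration("wrist");im=read_camera("wrist");save(im,tag+".png");cv2.imwrite(tag+"_raw.png",im[:,:,::-1])
    json.dump({a:(v.tolist() if hasattr(v,"tolist") else v) for a,v in k.items()},open(tag+".json","w"))
    zs={"black_vial_mid":.024,"blue_vial_mid":.026,"yellow_dropper_mid":.0375,"slide_box_mid":.016,"slide_box_lid":.04}
    for n in names:
        for d in models.spot_in(n,"wrist"): print(n,np.round(d["centre"],1),round(d["score"],2),np.round(onz(k,d["centre"],zs.get(n,.006)),4))
look(sys.argv[2:],sys.argv[1])
E
python3 look.py w1 black_dish blue_dish yellow_dish green_tray; python3 -c "
from h import *
print(tool()[2]['eef_pos'])
delta((0.53,0.22,0.26),15)"
```

```text
black_dish [197.6 386.3] 0.82 [ 0.6009 -0.3402  0.006 ]
blue_dish [141.8 256.7] 0.7 [ 0.4659 -0.1821  0.006 ]
yellow_dish [ 94.  343.3] 0.8 [ 0.6033 -0.1782  0.006 ]
green_tray [226.4 301. ] 0.91 [ 0.4631 -0.3256  0.006 ]
[ 0.5291323  -0.2618255   0.28028298]
delta [-21.35 -43.19   1.99] turn -41.4 cur yaw -26.4 q7 -0.2
```

View pics/w1.png

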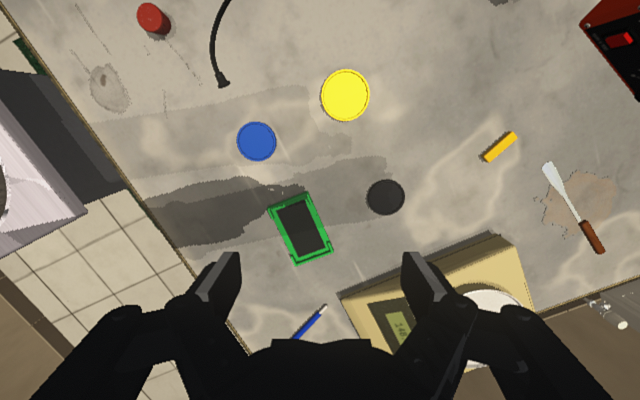

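The wrist view shows blue dish (141,256), yellow dish (94,343), black dish (197,386) and tray (227,301), all agreeing with triangulation. I'll refine by segmentation, then go over the samples.

```bash
cat >>h.py <<'E'
import json
def load(tag):
    k=json.load(open(tag+".json"));k["world_from_camera"]=np.array(k["world_from_camera"]);return k,cv2.imread(tag+"_raw.png")
def blob(im,lo,hi,near,r=60):
    m=cv2.inRange(cv2.cvtColor(im,cv2.COLOR_BGR2HSV),np.array(lo),np.array(hi))
    cs=cv2.findContours(m,cv2.RETR_EXTERNAL,cv2.CHAIN_APPROX_NONE)[0]
    cs=[c for c in cs if cv2.contourArea(c)>20 and np.hypot(*(c.reshape(-1,2).mean(0)-np.array(near)[::-1]))<r]
    return max(cs,key=cv2.contourArea).reshape(-1,2) if cs else None
def wcont(k,c,z): return np.array([onz(k,(y+0.0,x+0.0),z)[:2] for x,y in c])
E
python3 - <<'E'
from h import *
k,im=load("w1")
for n,lo,hi,near,z in(("black",(0,0,0),(180,255,45),(197,386),.008),("blue",(100,120,60),(125,255,255),(141,256),.008),("yellow",(22,120,90),(35,255,255),(94,343),.008),("tray",(45,100,50),(80,255,255),(227,301),.012)):
    c=blob(im,lo,hi,near,30);w=wcont(k,c,z).astype(np.float32)*1000
    (x,y),(a,b),an=cv2.minAreaRect(w);print(n,"rect",round(x,1),round(y,1),round(a,1),round(b,1),round(an,1),"circ",np.round(cv2.minEnclosingCircle(w)[0],1),"ell",np.round(cv2.fitEllipse(w)[:2],1))
E
```

```text
black rect 616.0 -350.7 42.0 12.4 54.0 circ [ 611.6 -347.5] ell [[ 607.5 -343.5]
 [  32.8   43.3]]
blue rect 465.7 -181.2 52.8 54.4 64.0 circ [ 465.6 -181.6] ell [[ 465.8 -181.2]
 [  53.1   54.1]]
yellow rect 604.6 -180.6 64.4 65.0 64.0 circ [ 604.2 -180.8] ell [[ 604.4 -180.7]
 [  64.6   64.9]]
tray rect 461.6 -329.1 109.0 69.1 86.1 circ [ 461.1 -328.7] ell [[ 461.9 -329. ]
 [  76.4  130.8]]
```

>>> {"api": "carry_out", "payload": {"deltas": [[[-2.7,-5.4,0],-5],[[-5.4,-10.8,0],-10],[[-8,-16.2,0],-15],[[-10.7,-21.6,0],-20],[[-13.4,-27,0],-25],[[-16,-32.4,0],-31],[[-18.7,-37.8,1],-37],[[-21.3,-43.2,2],-41],[[-21.3,-43.2,2],-41],[[-21.3,-43.2,2],-41]]}}

```text
t: 4.12
eef_pos: [0.531, 0.2183, 0.2597]
tool_rot: [0.001, 0.992, 0.126, -0.0]
contact_force: [-0.0, 0.1, 0.0]
gripper_width: 0.998
```

```bash
python3 look.py w2 black_vial_mid blue_vial_mid yellow_dropper_mid slide_box_mid slide_box_lid
```

```text
black_vial_mid [ 88.5 284. ] 0.8 [0.46   0.3099 0.024 ]
blue_vial_mid [205.9 240.6] 0.96 [0.4341 0.1481 0.026 ]
yellow_dropper_mid [135.9 416. ] 0.89 [0.6306 0.2969 0.0375]
slide_box_mid [212.6 461.2] 0.74 [0.7378 0.2128 0.016 ]
slide_box_mid [249.7 363.3] 0.71 [0.6203 0.1216 0.016 ]
slide_box_mid [108.  185.2] 0.67 [0.3423 0.2563 0.016 ]
slide_box_lid [259.7 374. ] 0.88 [0.6324 0.1216 0.04  ]
slide_box_lid [216.4 468. ] 0.81 [0.7341 0.2153 0.04  ]
slide_box_lid [107.1 181.4] 0.61 [0.3487 0.2587 0.04  ]
```

View pics/w2.png

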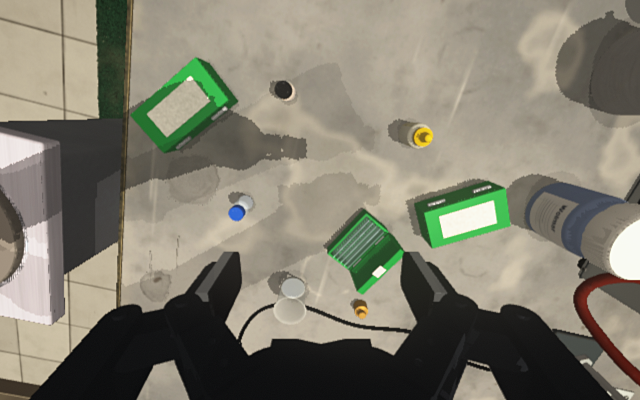

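```bash
python3 - <<'E'
from h import *
k,im=load("w2");cv2.imwrite("pics/w2c.png",cv2.resize(im[195:305,310:420],None,fx=5,fy=5,interpolation=cv2.INTER_CUBIC))
E
```

```text
(no output)
```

View pics/w2c.png

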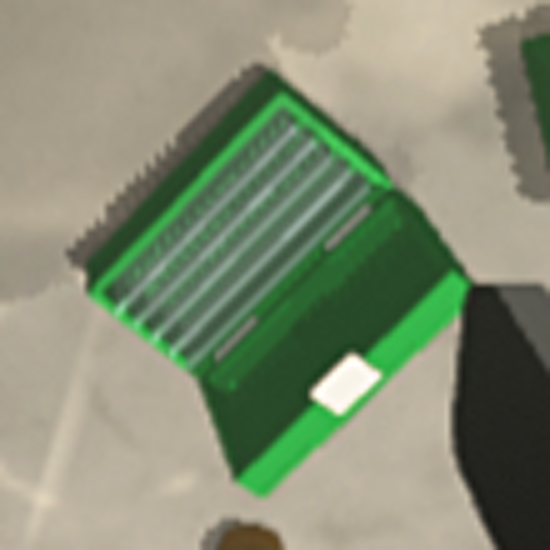

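```bash
python3 - <<'E'
from h import *
k,im=load("w2")
f=lambda x,y:(195+y/5,310+x/5)
C=[onz(k,f(*p),.02)[:2] for p in((90,290),(285,95),(390,188),(200,372))]
C=np.array(C);print(np.round(C,4));L=lambda a,b:np.linalg.norm(C[a]-C[b])
print("len",L(0,1),L(3,2),"wid",L(0,3),L(1,2))
yd=(C[1]-C[0]+C[2]-C[3]);xd=(C[3]-C[0]+C[2]-C[1]);print("ydir",np.degrees(np.arctan2(*yd[::-1])),"xdir",np.degrees(np.arctan2(*xd[::-1])),"centre",C.mean(0))
hx=C[2:].mean(0);e=xd/np.linalg.norm(xd)
# lid angle: inner free edge mid at hinge + 44mm*( -cos a) along x, z=.02+.044 sin a
mid=f((235+458)/2,(475+268)/2)
for a in np.arange(1.2,1.95,.1):
    X=np.r_[hx-e*.044*np.cos(a),.02+.044*np.sin(a)];print(round(a,2),np.round(proj(k,X)-mid,1))
# vials
for n,lo,hi,near,z in(("blackcap",(0,0,0),(180,255,60),(88,284),.048),("bluecap",(100,120,60),(125,255,255),(212,236),.052),("yel",(18,120,90),(35,255,255),(136,422),.062)):
    c=blob(im,lo,hi,near,20)
    if c is not None: print(n,len(c),c.mean(0),np.round(onz(k,(c[:,0:].min(0)+c.max(0))[::-1]/2,z),4))
E
```

```text
[[0.5702 0.1052]
 [0.6076 0.1784]
 [0.6455 0.1587]
 [0.6095 0.0868]]
len 0.08220470279119357 0.08037770104847783 wid 0.04337422925006618 0.042722924155558936
ydir 63.14289501306661 xdir -26.287986464408153 centre [0.60817995 0.13225785]
1.2 [-10.1 -14.4]
1.3 [ -7.8 -11.9]
1.4 [-5.5 -9.4]
1.5 [-3.4 -7. ]
1.6 [-1.5 -4.6]
1.7 [ 0.3 -2.3]
1.8 [ 1.8 -0.1]
1.9 [3.1 2. ]
blackcap 45 [282.84444444  89.24444444] [0.4624 0.308  0.048 ]
bluecap 42 [236.42857143 212.5952381 ] [0.436  0.1484 0.052 ]
yel 54 [422.46296296 136.51851852] [0.6296 0.2979 0.062 ]
```

```bash
python3 - <<'E'
from h import *
k,im=load("w2");c=np.array([.608,.132]);th=np.radians(-26.5);e=np.array([np.cos(th),np.sin(th)]);n=np.array([-e[1],e[0]])
for nm,rc,z in(("bottlebase",(306,361),.0),("bottletop",(316,361),.03),("beakerbase",(287,292),0.),("beakertop",(310,290),.05)):
    d=onz(k,rc,z)[:2]-c;print(nm,d@e,d@n)
S,D=get_calibration("scene"),get_calibration("side");print("bottle",tri([(S,(208,275)),(D,(200,355))]),"beaker rim",tri([(S,(209,311)),(D,(188,319))]),"base",tri([(S,(226,311)),(D,(203,319))]))
for r in (.078,):
    delta(np.r_[c+e*r,.16],-26.5)
p=tool()[0]
E
```

```text
bottlebase 0.09256585394590608 -0.08654352734067226
bottletop 0.08582662984734728 -0.08545480881576303
beakerbase -0.017664326472327546 -0.13347204203898913
beakertop -0.013476257776469264 -0.1353302637235863
bottle (array([0.64909478, 0.01450342, 0.00991684]), np.float64(0.0017446494877491748)) beaker rim (array([0.53435132, 0.02306249, 0.05676516]), np.float64(0.0021048393583273334)) base (array([ 0.53584775,  0.01946181, -0.00101958]), np.float64(0.0006933882928909392))
delta [11.19 15.41 10.03] turn 41.0 cur yaw 14.5 q7 -0.46
```

>>> {"api": "carry_out", "payload": {"deltas": [[[2,3,0],8],[[4.5,6,2],16],[[7,9,4],24],[[9.5,12.5,7],33],[[11.2,15.4,10],41],[[11.2,15.4,10],41],[[11.2,15.4,10],41]], "hand": 0}}

```text
t: 5.3
eef_pos: [0.6777, 0.0979, 0.1608]
tool_rot: [0.0, 0.973, -0.229, 0.0]
contact_force: [0.0, 0.5, 0.5]
gripper_width: 0.003
```

```bash
python3 look.py w3 slide_box_lid; python3 -c "
from h import *
c=np.array([.608,.132]);th=np.radians(-26.5);e=np.array([np.cos(th),np.sin(th)])
delta(np.r_[c+e*.078,.068],-26.5)"
```

```text
slide_box_lid [203.3 267.9] 0.89 [0.6308 0.1174 0.04  ]
slide_box_lid [ 53.  319.8] 0.63 [0.7312 0.2091 0.04  ]
delta [0.06 0.16 9.37] turn 0.1 cur yaw -26.4 q7 -0.89
```

View pics/w3.png

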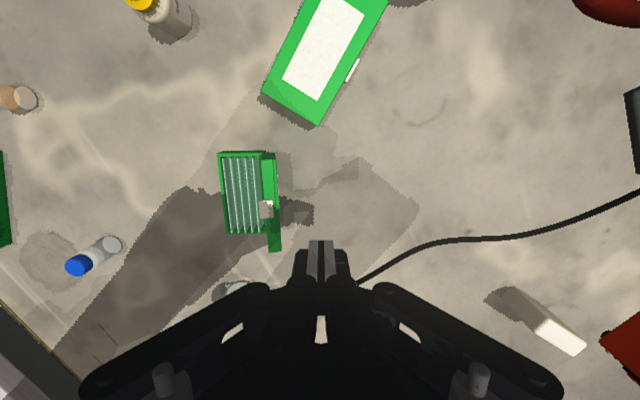

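>>> {"api": "carry_out", "payload": {"deltas": [[[0,0,3],0],[[0,0,6],0],[[0,0,9.2],0],[[0,0,9.2],0],[[-1,0,9.2],0],[[-1.6,0,9.2],0],[[-2.2,0,9.2],0],[[-2.8,0,9.2],0],[[-3.4,0,9.2],0],[[-4,0,9.2],0]]}}

```text
t: 6.65
eef_pos: [0.6417, 0.1168, 0.0696]
tool_rot: [-0.0, 0.974, -0.228, 0.001]
contact_force: [1.0, 0.6, 0.7]
gripper_width: 0.002
```

```bash
python3 look.py w4 slide_box_lid; python3 -c "
from h import *
k,im=load('w4');cv2.imwrite('pics/w4c.png',cv2.resize(im[100:400,140:440],None,fx=2,fy=2))"
```

```text
slide_box_lid [ 51.9 382. ] 0.88 [0.7162 0.1992 0.04  ]
slide_box_lid [222.7 286.6] 0.79 [0.6285 0.139  0.04  ]
```

View pics/w4c.png

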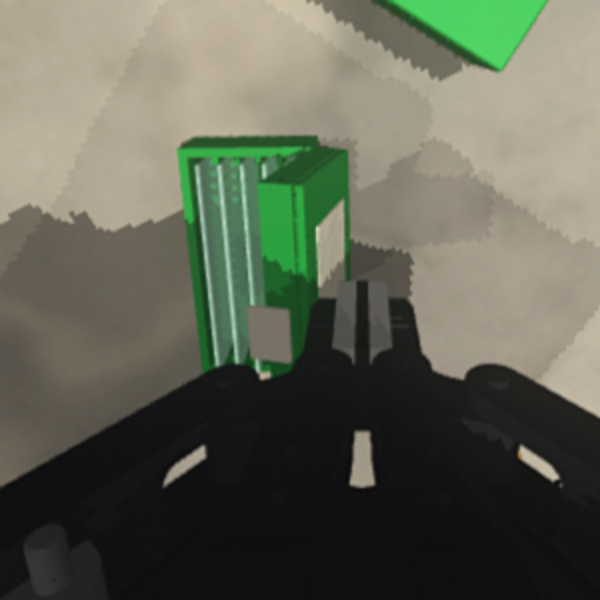

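>>> {"api": "carry_out", "payload": {"deltas": [[[-0.6,0,0],0],[[-1.2,0,0],0],[[-1.8,0,0],0],[[-2.4,0,0],0],[[-3,0,0],0],[[-3.6,0,0],0],[[-4.2,0,0],0],[[-4.8,0,0],0],[[-4.8,0,0],0]]}}

```text
t: 7.88
eef_pos: [0.5977, 0.139, 0.0695]
tool_rot: [-0.0, 0.974, -0.228, 0.0]
contact_force: [-0.2, 0.3, 0.4]
gripper_width: -0.002
```

```bash
python3 look.py w5 slide_box_lid; python3 -c "
from h import *
k,im=load('w5');cv2.imwrite('pics/w5c.png',cv2.resize(im[100:400,140:440],None,fx=2,fy=2))"
```

```text
slide_box_lid [ 53.2 473.7] 0.94 [0.7134 0.2004 0.04  ]
slide_box_lid [220.9 354.3] 0.55 [0.6219 0.144  0.04  ]
```

View pics/w5c.png

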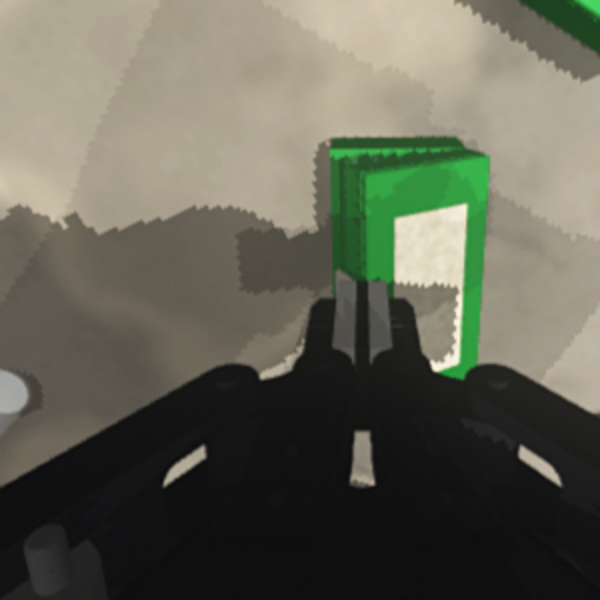

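>>> {"api": "carry_out", "payload": {"deltas": [[[-0.2,0,0.5],0],[[-0.2,0,1],0],[[-0.2,0,1.5],0],[[-0.2,0,1.9],0],[[-0.2,0,2.05],0],[[-0.2,0,2.05],0]]}}

```text
t: 8.72
eef_pos: [0.5965, 0.1393, 0.0491]
tool_rot: [-0.0, 0.974, -0.228, 0.0]
contact_force: [0.1, -0.6, 1.6]
gripper_width: -0.002
```

>>> {"api": "carry_out", "payload": {"deltas": [[[0,0,0.1],0],[[0,0,0.2],0],[[0,0,0.2],0]]}}

```text
t: 9.1
eef_pos: [0.5966, 0.1394, 0.0487]
tool_rot: [0.0, 0.974, -0.228, 0.001]
contact_force: [-6.0, -2.1, 15.5]
gripper_width: 0.003
```

>>> {"api": "carry_out", "payload": {"deltas": [[[0,0,-4],0],[[0,2,-9],0],[[0,5,-13],0],[[0,5,-13],0],[[0,5,-13],0]], "hand": 1}}

```text
t: 9.72
eef_pos: [0.5741, 0.0949, 0.1783]
tool_rot: [-0.0, 0.974, -0.228, 0.001]
contact_force: [0.6, 0.1, -0.3]
gripper_width: 0.996
```

```bash
python3 look.py w6 slide_box_lid slide_box_mid; python3 -c "
from h import *
S=read_camera('side')[130:210,290:410];k,im=load('w6')
a=cv2.resize(im[60:260,220:440],None,fx=2.5,fy=2.5);b=cv2.resize(S[:,:,::-1],(550,367))
cv2.imwrite('pics/w6c.png',np.vstack([a,b])[:, :])"
```

```text
slide_box_lid [142.  332.5] 0.7 [0.6062 0.1366 0.04  ]
slide_box_lid [146.   38.5] 0.63 [0.3558 0.2565 0.04  ]
slide_box_lid [ 27.2 414.9] 0.59 [0.7089 0.1912 0.04  ]
slide_box_mid [141.9 332.9] 0.77 [0.6065 0.134  0.016 ]
slide_box_mid [ 29.4 409.4] 0.7 [0.713  0.1942 0.016 ]
slide_box_mid [144.8  45.8] 0.66 [0.3406 0.2624 0.016 ]
```

View pics/w6c.png

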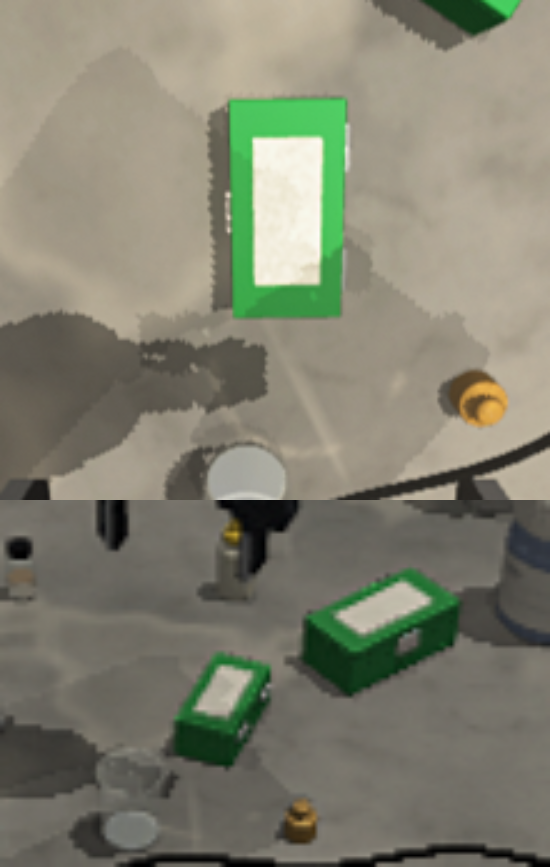

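```bash
python3 - <<'E'
from h import *
k,im=load("w6");c=blob(im,(35,60,30),(85,255,255),(142,333),20)
w=wcont(k,c,.032).astype(np.float32)*1000;r=cv2.minAreaRect(w);print(r)
a=r[2] if r[1][0]<r[1][1] else r[2]-90
p=np.array(r[0])/1000;print(p,a);delta(np.r_[p,.1],a);delta(np.r_[p,.020],a)
E
```

```text
((606.6358642578125, 132.4017791748047), (84.30859375, 44.58104705810547), 64.21966552734375)
[0.60663586 0.13240178] -25.78033447265625
delta [ 1.33 -4.78  7.73] turn -0.5 cur yaw -26.3 q7 -0.92
delta [ 1.34 -4.78 15.73] turn -0.5 cur yaw -26.3 q7 -0.92
```

>>> {"api": "carry_out", "payload": {"deltas": [[[0.7,-2.4,2],-0.5],[[1.3,-4.8,5],-0.5],[[1.3,-4.8,7.7],-0.5],[[1.3,-4.8,7.7],-0.5],[[1.3,-4.8,10],-0.5],[[1.3,-4.8,12],-0.5],[[1.3,-4.8,14],-0.5],[[1.3,-4.8,15.7],-0.5],[[1.3,-4.8,15.7],-0.5]]}}

```text
t: 11.05
eef_pos: [0.6053, 0.1324, 0.0187]
tool_rot: [0.001, 0.975, -0.223, -0.002]
contact_force: [-0.4, -0.3, 0.5]
gripper_width: 0.996
```

>>> {"api": "carry_out", "payload": {"deltas": [[[0,0,0],0],[[0,0,0],0],[[0,0,0],0],[[0,0,0],0],[[0,0,0],0],[[0,0,0],0]], "hand": 0, "newtons": 40}}

```text
t: 11.8
eef_pos: [0.606, 0.1325, 0.0196]
tool_rot: [0.001, 0.975, -0.223, -0.001]
contact_force: [-0.5, -0.2, 5.9]
gripper_width: 0.507
```

>>> {"api": "carry_out", "payload": {"deltas": [[[0,0,-1],0],[[0,0,-3],0],[[0,0,-6],0],[[0,0,-10],0],[[0,0,-14],0],[[0,0,-14],0],[[0,0,-14],0]]}}

```text
t: 12.68
eef_pos: [0.6059, 0.1324, 0.1597]
tool_rot: [0.001, 0.975, -0.223, -0.001]
contact_force: [-0.4, -0.5, -1.4]
gripper_width: 0.506
```

```bash
python3 -c "
from h import *
delta((.4615,-.329,.17),-3.9);print(tool()[2]['q'].round(2))
im=read_camera('wrist');cv2.imwrite('pics/g.png',np.vstack([im[150:,120:520],read_camera('side')[110:260,180:580]])[:,:,::-1])"
```

```text
delta [ 7.06 47.82 -0.94] turn -21.9 cur yaw -25.8 q7 -0.97
[-0.01  0.52 -0.41  1.75  0.25  0.93 -0.97]
```

View pics/g.png

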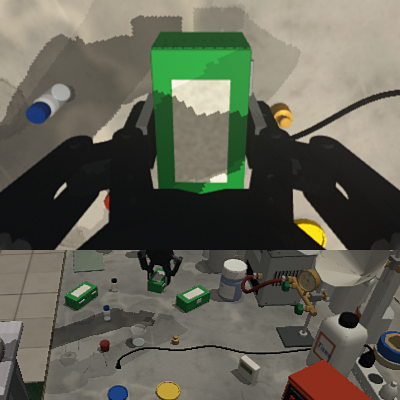

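>>> {"api": "carry_out", "payload": {"deltas": [[[0.4,3,0],-1],[[1.2,8,0],-4],[[2,14,0],-6],[[2.9,20,0],-9],[[3.8,26,0],-12],[[4.7,32,0],-15],[[5.6,38,-0.5],-18],[[6.4,43.4,-0.9],-20],[[7.1,47.8,-0.9],-22],[[7.1,47.8,-0.9],-22]]}}

```text
t: 14.02
eef_pos: [0.4585, -0.3335, 0.1674]
tool_rot: [0.001, 0.999, -0.037, -0.004]
contact_force: [0.1, 1.1, -2.8]
gripper_width: 0.509
```

```bash
python3 look.py w7 green_tray black_dish blue_dish yellow_dish; python3 -c "
from h import *
delta((.4615,-.329,.06),-3.9)
"
```

```text
green_tray [ 27.4 317.3] 0.67 [ 0.4643 -0.1817  0.006 ]
green_tray [158.7 321.3] 0.58 [ 0.4593 -0.3012  0.006 ]
black_dish [184.5 454.2] 0.65 [ 0.5989 -0.3389  0.006 ]
blue_dish [ 28.8 318.6] 0.78 [ 0.4654 -0.1829  0.006 ]
yellow_dish [ 21.5 471.5] 0.63 [ 0.6033 -0.1875  0.006 ]
delta [ 0.02  0.16 10.84] turn 0.3 cur yaw -3.6 q7 0.25
```

View pics/w7.png

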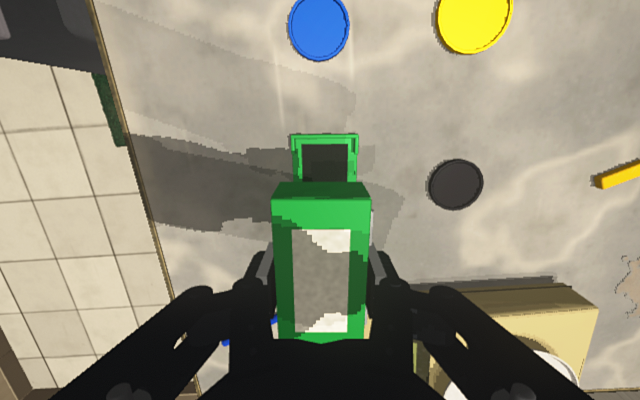

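```bash
python3 -c "
from h import *
k,_=load('w1')
for p in ((295,340),(310,345),(235,492)):
  for z in(0,.03,.06): print(p,z,onz(k,p,z).round(3))
c=blob(_,(0,0,0),(180,255,75),(197,386),15)
print(len(c), cv2.minEnclosingCircle(wcont(k,c,.008).astype(np.float32)*1000), cv2.fitEllipse(wcont(k,c,.008).astype(np.float32)*1000))
"
```

```text
(295, 340) 0 [ 0.464 -0.471  0.   ]
(295, 340) 0.03 [ 0.471 -0.45   0.03 ]
(295, 340) 0.06 [ 0.479 -0.429  0.06 ]
(310, 345) 0 [ 0.459 -0.503  0.   ]
(310, 345) 0.03 [ 0.466 -0.48   0.03 ]
(310, 345) 0.06 [ 0.474 -0.457  0.06 ]
(235, 492) 0 [ 0.731 -0.475  0.   ]
(235, 492) 0.03 [ 0.719 -0.454  0.03 ]
(235, 492) 0.06 [ 0.706 -0.433  0.06 ]
102 ((599.85546875, -337.9703063964844), 28.626684188842773) ((599.5543212890625, -338.2762756347656), (53.37631607055664, 56.19488525390625), 35.86167907714844)
```

>>> {"api": "carry_out", "payload": {"deltas": [[[0,0.15,4],0],[[0,0.15,8],0],[[0,0.15,11],0],[[0,0.15,12.5],0],[[0,0.15,13.5],0],[[0,0.15,14.1],0],[[0,0.15,14.4],0],[[0,0.15,14.4],0]]}}

```text
t: 15.28
eef_pos: [0.4614, -0.3291, 0.0248]
tool_rot: [0.0, 0.999, -0.032, -0.002]
contact_force: [0.2, -0.5, -2.0]
gripper_width: 0.509
```

>>> {"api": "carry_out", "payload": {"deltas": [[[0,0,0.1],0],[[0,0,0.1],0],[[0,0,0.1],0]]}}

```text
t: 15.65
eef_pos: [0.4614, -0.3292, 0.024]
tool_rot: [0.001, 0.999, -0.032, -0.002]
contact_force: [-0.7, 0.0, -1.5]
gripper_width: 0.508
```

>>> {"api": "carry_out", "payload": {"deltas": [[[0,0,0],0],[[0,0,0],0],[[0,0,0],0],[[0,0,0],0],[[0,0,-3],0],[[0,0,-8],0],[[0,0,-14],0],[[0,0,-14],0],[[0,0,-14],0]], "hand": 0.8}}

```text
t: 16.77
eef_pos: [0.4616, -0.3291, 0.1638]
tool_rot: [0.001, 0.999, -0.032, -0.002]
contact_force: [-0.7, -0.3, -0.4]
gripper_width: 0.799
```

```bash
python3 look.py w8 green_tray; python3 -c "
from h import *
k,im=load('w8');s=read_camera('side');cv2.imwrite('pics/w8c.png',np.vstack([im[100:,140:500],s[230:380,180:540,::-1]]))
delta((.436,.1484,.17),20)"
```

```text
green_tray [151.3 317.8] 0.69 [ 0.4596 -0.2884  0.006 ]
delta [ -5.54 -47.44  -0.71] turn -23.6 cur yaw -3.6 q7 0.25
```

View pics/w8c.png

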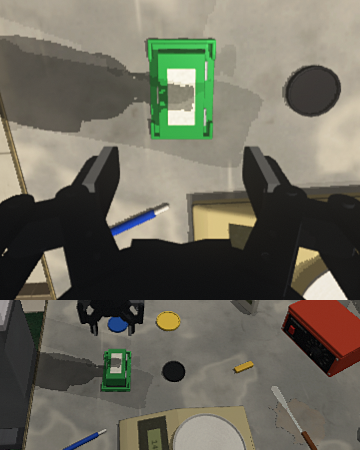

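>>> {"api": "carry_out", "payload": {"deltas": [[[-0.4,-4,0],-2],[[-1,-9,0],-5],[[-1.7,-15,0],-8],[[-2.4,-21,0],-11],[[-3.1,-27,0],-14],[[-3.8,-33,0],-17],[[-4.5,-39,0],-20],[[-5.1,-44,0],-22],[[-5.5,-47.4,-0.7],-23],[[-5.5,-47.4,-0.7],-23]]}}

```text
t: 18.18
eef_pos: [0.4357, 0.1511, 0.1696]
tool_rot: [-0.002, 0.985, 0.171, -0.003]
contact_force: [0.3, -0.9, 0.5]
gripper_width: 0.801
```

```bash
python3 look.py w9 blue_vial_mid black_vial_mid yellow_dropper_mid; python3 -c "
from h import *
k,im=load('w9');c=blob(im,(100,120,60),(125,255,255),proj(k,(.436,.148,.052)),30)
if c is not None:
  e=cv2.minEnclosingCircle(c.astype(np.float32));print(e,onz(k,e[0][::-1],.048))
k2,_=load('w2')
print(tri([(k,e[0][::-1]),(k2,(212.6,236.4))]))
delta((.4355,.148,.1),20);delta((.4355,.148,.027),20)"
```

```text
blue_vial_mid [199.2 320. ] 0.73 [0.4351 0.1456 0.026 ]
black_vial_mid [ 36.5 411.8] 0.79 [0.4606 0.3112 0.024 ]
((320.3043518066406, 205.2086944580078), 10.465638160705566) [0.43526668 0.14645768 0.048     ]
(array([0.43518336, 0.14670221, 0.04861872]), np.float64(5.1888361213986926e-05))
delta [ 0.06 -0.15  6.9 ] turn -0.7 cur yaw 19.3 q7 -0.38
delta [ 0.12 -0.13 14.2 ] turn -0.7 cur yaw 19.3 q7 -0.38
```

>>> {"api": "carry_out", "payload": {"deltas": [[[0.05,0,4],0],[[0.05,0,7],0],[[0.05,0,9.5],0],[[0.1,0,11.5],0],[[0.1,0,13.2],0],[[0.1,0,14.2],0],[[0.1,0,14.2],0]]}}

```text
t: 19.25
eef_pos: [0.4355, 0.1464, 0.0266]
tool_rot: [-0.0, 0.986, 0.167, -0.005]
contact_force: [-0.6, -0.2, -0.2]
gripper_width: 0.803
```

>>> {"api": "carry_out", "payload": {"deltas": [[[0,0,0],0],[[0,0,0],0],[[0,0,0],0],[[0,0,0],0],[[0,0,0],0],[[0,0,0],0],[[0,0,0],0]], "hand": 0, "newtons": 25}}

```text
t: 20.12
eef_pos: [0.4359, 0.1465, 0.0271]
tool_rot: [-0.0, 0.986, 0.167, -0.004]
contact_force: [-0.3, -0.6, 6.4]
gripper_width: 0.263
```

>>> {"api": "carry_out", "payload": {"deltas": [[[0,0,-1],0],[[0,0,-3],0],[[0,0,-7],0],[[0,0,-11],0],[[0,0,-11],0],[[0,0,-11],0]]}}

```text
t: 20.88
eef_pos: [0.4366, 0.1462, 0.137]
tool_rot: [-0.0, 0.986, 0.167, -0.004]
contact_force: [-0.1, -0.5, -0.7]
gripper_width: 0.256
```

```bash
python3 -c "
from h import *
k=get_calibration('wrist')
im=read_camera('wrist');c=blob(im[:,:,::-1].copy(),(100,120,60),(125,255,255),(250,320),60)
print(c is not None and (len(c),c.mean(0), proj(k,tool()[0]+[0,0,.026-.003])))
delta((.4657,-.1812,.135),-22)
save(im,'g2.png',(150,400,160,480))"
```

```text
(133, array([320.62406015, 294.53383459]), array([297.79671621, 321.41032653]))
delta [-7.99 31.87  0.18] turn 41.2 cur yaw 19.2 q7 -0.43
```

>>> {"api": "carry_out", "payload": {"deltas": [[[-0.5,2.5,0],3],[[-1.5,7,0],9],[[-2.8,12,0],15],[[-4.2,17,0],21],[[-5.5,22,0],28],[[-6.7,27,0],34],[[-7.5,30,0],38],[[-8,31.9,0],41],[[-8,31.9,0],41],[[-8,31.9,0],41]]}}

```text
t: 22.18
eef_pos: [0.4658, -0.1795, 0.1366]
tool_rot: [0.001, 0.982, -0.187, -0.005]
contact_force: [-0.2, 0.1, 0.8]
gripper_width: 0.255
```

```bash
python3 -c "
from h import *
delta((.4657,-.1812,.0325))"
```

```text
delta [ 0.15  0.12 10.41] turn None cur yaw -21.6 q7 -0.34
```

>>> {"api": "carry_out", "payload": {"deltas": [[[0.1,0.1,3],0],[[0.1,0.1,6],0],[[0.1,0.1,8],0],[[0.1,0.1,9.3],0],[[0.1,0.1,10],0],[[0.1,0.1,10.4],0],[[0.1,0.1,10.4],0],[[0.1,0.1,10.4],0]]}}

```text
t: 23.18
eef_pos: [0.4656, -0.181, 0.0331]
tool_rot: [0.001, 0.982, -0.187, -0.004]
contact_force: [-0.4, -0.4, -0.4]
gripper_width: 0.257
```

>>> {"api": "carry_out", "payload": {"deltas": [[[0,0,0.05],0],[[0,0,0.05],0],[[0,0,0.05],0]]}}

```text
t: 23.55
eef_pos: [0.4657, -0.181, 0.0327]
tool_rot: [0.001, 0.982, -0.187, -0.004]
contact_force: [0.0, -0.5, -0.4]
gripper_width: 0.261
```

Release slowly, then rise.

>>> {"api": "carry_out", "payload": {"deltas": [[[0,0,0.05],0],[[0,0,0.05],0],[[0,0,0.05],0]], "hand": 0.35}}

```text
t: 23.92
eef_pos: [0.4657, -0.181, 0.0321]
tool_rot: [0.001, 0.982, -0.187, -0.004]
contact_force: [0.1, 0.8, 0.1]
gripper_width: 0.349
```

>>> {"api": "carry_out", "payload": {"deltas": [[[0,0,0],0],[[0,0,0],0],[[0,0,0],0],[[0,0,-2],0],[[0,0,-6],0],[[0,0,-11],0],[[0,0,-14],0],[[0,0,-14],0]], "hand": 0.8}}

```text
t: 24.92
eef_pos: [0.4685, -0.1814, 0.1745]
tool_rot: [0.002, 0.982, -0.187, -0.002]
contact_force: [-0.1, -0.7, 0.2]
gripper_width: 0.8
```

```bash
python3 look.py w10 blue_vial_mid; python3 -c "
from h import *
k,im=load('w10');s=read_camera('side');a=cv2.resize(im[100:300,200:440],(480,400));b=cv2.resize(s[200:330,270:400,::-1],(400,400))
cv2.imwrite('pics/w10c.png',np.hstack([a,b])[:,:800])
delta((.461,.309,.17),34)"
```

```text
blue_vial_mid [193.8 317.3] 0.89 [ 0.4629 -0.1821  0.026 ]
delta [-18.51 -45.35   0.1 ] turn -55.6 cur yaw -21.6 q7 -0.31
```

View pics/w10c.png

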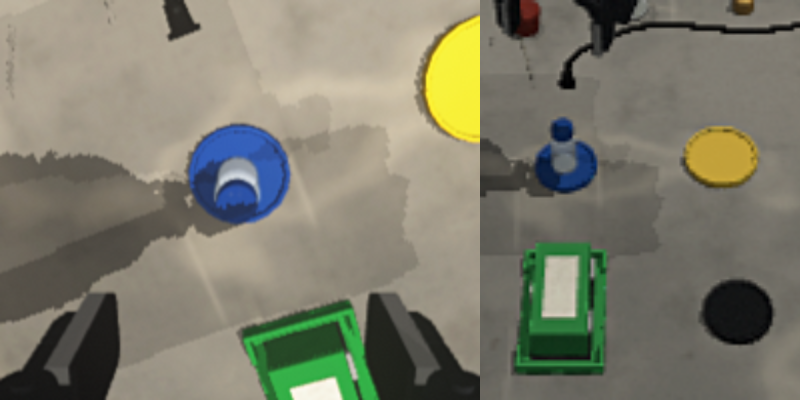

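The blue vial stands in the middle of its dish and the closed box lies in the tray. Next is the black vial.

```bash
python3 -c "
from h import *
delta((.461,.309,.17),-21.6)"
```

```text
delta [-18.51 -45.35   0.1 ] turn -0.0 cur yaw -21.6 q7 -0.31
```

>>> {"api": "carry_out", "payload": {"deltas": [[[-1,-2.5,0],0],[[-3,-7.5,0],0],[[-5.3,-13,0],0],[[-7.5,-18.5,0],0],[[-9.8,-24,0],0],[[-12,-29.5,0],0],[[-14.3,-35,0],0],[[-16.5,-40.5,0],0],[[-18.5,-45.3,0],0],[[-18.5,-45.3,0],0]], "hand": 0.7}}

```text
t: 26.32
eef_pos: [0.4586, 0.3134, 0.1698]
tool_rot: [0.0, 0.983, -0.184, -0.007]
contact_force: [-0.6, -0.2, -1.0]
gripper_width: 0.697
```

```bash
python3 look.py w11 black_vial_mid yellow_dropper_mid; python3 -c "
from h import *
k,im=load('w11');pc=proj(k,(.461,.309,.046));print(pc)
c=blob(im,(0,0,0),(180,255,70),pc,30)
e=cv2.minEnclosingCircle(c.astype(np.float32));print(e,onz(k,e[0][::-1],.046))
k2,_=load('w2')
print(tri([(k,e[0][::-1]),(k2,(89.2,283))]))
delta((.461,.309,.025),-21.6)"
```

```text
black_vial_mid [194.  327.6] 0.91 [0.4618 0.3101 0.024 ]
[201.82867657 327.43818469]
((328.61865234375, 202.14407348632812), 10.419939041137695) [0.46193659 0.30830442 0.046     ]
(array([0.46187449, 0.30791228, 0.04469808]), np.float64(7.031491139698519e-05))
delta [ 0.12 -0.31 14.46] turn -0.0 cur yaw -21.6 q7 -1.35
```

>>> {"api": "carry_out", "payload": {"deltas": [[[0.1,-0.2,4],0],[[0.2,-0.3,7],0],[[0.2,-0.3,9.5],0],[[0.2,-0.3,11.5],0],[[0.2,-0.3,13.2],0],[[0.2,-0.3,14.4],0],[[0.2,-0.3,14.4],0]]}}

```text
t: 27.35
eef_pos: [0.4613, 0.3083, 0.0249]
tool_rot: [0.003, 0.982, -0.188, -0.006]
contact_force: [0.5, 0.2, -0.2]
gripper_width: 0.699
```

>>> {"api": "carry_out", "payload": {"deltas": [[[0,0,0],0],[[0,0,0],0],[[0,0,0],0],[[0,0,0],0],[[0,0,0],0],[[0,0,0],0],[[0,0,0],0]], "hand": 0, "newtons": 25}}

```text
t: 28.22
eef_pos: [0.4618, 0.3087, 0.0256]
tool_rot: [0.003, 0.982, -0.188, -0.006]
contact_force: [-1.0, -1.9, 5.8]
gripper_width: 0.259
```

>>> {"api": "carry_out", "payload": {"deltas": [[[0,0,-1],0],[[0,0,-3],0],[[0,0,-7],0],[[0,0,-11],0],[[0,0,-12],0],[[0,0,-12],0]]}}

```text
t: 28.98
eef_pos: [0.4636, 0.309, 0.1466]
tool_rot: [0.002, 0.982, -0.188, -0.005]
contact_force: [0.1, -0.2, -0.4]
gripper_width: 0.257
```

```bash
python3 -c "
from h import *
im=read_camera('wrist');print(models.spot_in('black_vial_mid','wrist'))
delta((.5997,-.338,.145),-29)
save(im,'g3.png',(150,400,160,480))"
```

```text
[{'centre': [276.2, 320.4], 'score': 0.66}]
delta [36.56 55.03  0.06] turn 7.4 cur yaw -21.6 q7 -1.37
```

>>> {"api": "carry_out", "payload": {"deltas": [[[1.5,2.3,0],0],[[4.5,6.8,0],0],[[7.6,11.4,0],0],[[10.7,16,0],0],[[13.8,20.7,0],0],[[16.9,25.4,0],0],[[20,30.1,0],0],[[23,34.7,0],0],[[26,39.2,0],0],[[29,43.7,0],0]]}}

```text
t: 30.32
eef_pos: [0.5705, -0.2063, 0.1438]
tool_rot: [0.003, 0.982, -0.188, -0.008]
contact_force: [0.5, 0.5, -0.3]
gripper_width: 0.255
```

```bash
python3 -c "
from h import *
delta((.5997,-.338,.145))"
```

```text
delta [ 7.57 11.17 -0.13] turn None cur yaw -21.6 q7 -0.39
```

>>> {"api": "carry_out", "payload": {"deltas": [[[2,3,0],0],[[4.5,6.7,0],0],[[6.5,9.8,0],0],[[7.6,11.2,0],0],[[7.6,11.2,0],0],[[7.6,11.2,0],0]]}}

```text
t: 31.08
eef_pos: [0.6, -0.3359, 0.1433]
tool_rot: [0.002, 0.982, -0.186, -0.008]
contact_force: [-0.6, -0.3, 0.3]
gripper_width: 0.26
```

```bash
python3 -c "
from h import *
delta((.5997,-.338,.0308))"
```

```text
delta [ 0.22  0.12 11.25] turn None cur yaw -21.5 q7 -0.2
```

>>> {"api": "carry_out", "payload": {"deltas": [[[0.1,0.1,4],0],[[0.1,0.1,7],0],[[0.1,0.1,9],0],[[0.1,0.1,10.3],0],[[0.1,0.1,11],0],[[0.1,0.1,11.3],0],[[0.1,0.1,11.3],0],[[0.1,0.1,11.3],0]]}}

```text
t: 32.08
eef_pos: [0.599, -0.3376, 0.0309]
tool_rot: [0.002, 0.982, -0.186, -0.008]
contact_force: [0.9, -1.0, 0.0]
gripper_width: 0.257
```

>>> {"api": "carry_out", "payload": {"deltas": [[[0,0,0],0],[[0,0,0],0],[[0,0,0],0]], "hand": 0.35}}

```text
t: 32.45
eef_pos: [0.5991, -0.3376, 0.031]
tool_rot: [0.002, 0.982, -0.186, -0.008]
contact_force: [0.2, 0.1, -0.1]
gripper_width: 0.353
```

>>> {"api": "carry_out", "payload": {"deltas": [[[0,0,0],0],[[0,0,0],0],[[0,0,0],0],[[0,0,-2],0],[[0,0,-6],0],[[0,0,-11],0],[[0,0,-16],0],[[0,0,-18],0],[[0,0,-18],0]], "hand": 0.8}}

```text
t: 33.58
eef_pos: [0.6027, -0.3375, 0.2131]
tool_rot: [0.003, 0.982, -0.186, -0.006]
contact_force: [0.3, 0.8, -0.6]
gripper_width: 0.802
```

```bash
python3 look.py w12 black_vial_mid black_dish; python3 -c "
from h import *
delta((.63,.297,.21),25);print(tool()[2]['t'])"
```

```text
black_vial_mid [183.7 318.5] 0.57 [ 0.5964 -0.3382  0.024 ]
black_dish [175.6 325.8] 0.59 [ 0.6066 -0.3361  0.006 ]
delta [-20.5  -60.06  -0.21] turn -46.5 cur yaw -21.5 q7 -0.17
33.725
```

>>> {"api": "carry_out", "payload": {"deltas": [[[-1,-2.5,0],-2],[[-2.8,-8.2,0],-8],[[-4.7,-13.8,0],-14],[[-6.6,-19.4,0],-20],[[-8.5,-25,0],-27],[[-10.4,-30.6,0],-33],[[-12.4,-36.2,0],-40],[[-14.3,-41.8,0],-46],[[-16.2,-47.4,0],-53],[[-18,-53,0],-59]]}}

```text
t: 34.98
eef_pos: [0.6254, 0.2252, 0.2068]
tool_rot: [-0.003, 0.946, 0.325, -0.01]
contact_force: [0.1, -0.5, 0.2]
gripper_width: 0.802
```

```bash
python3 -c "
from h import *
delta((.63,.297,.2),45)"
```

```text
delta [ 4.78 -5.38  0.66] turn -7.1 cur yaw 37.9 q7 -0.12
```

>>> {"api": "carry_out", "payload": {"deltas": [[[1.6,-1.8,0.5],-3],[[3.4,-3.8,0.5],-7],[[4.8,-5.4,0.5],-7],[[4.8,-5.4,0.5],-7],[[4.8,-5.4,0.5],-7]]}}

```text
t: 35.6
eef_pos: [0.6306, 0.2959, 0.2016]
tool_rot: [-0.003, 0.925, 0.381, -0.01]
contact_force: [1.1, 0.2, -0.7]
gripper_width: 0.798
```

```bash
python3 look.py w13 yellow_dropper_mid slide_box_mid; python3 -c "
from h import *
k,im=load('w13');pc=proj(k,(.63,.297,.065));print(pc)
c=blob(im,(18,120,90),(35,255,255),pc,40)
e=cv2.minEnclosingCircle(c.astype(np.float32));m=(c.min(0)+c.max(0))/2;print(e,m,onz(k,m[::-1],.062))
k2,im2=load('w2');c2=blob(im2,(18,120,90),(35,255,255),(136,422),20)
print(tri([(k,m[::-1]),(k2,((c2.min(0)+c2.max(0))/2)[::-1])]))
w=cv2.inRange(cv2.cvtColor(im,cv2.COLOR_BGR2HSV),(0,0,0),(180,255,255))
delta((.63,.297,.11),45);delta((.63,.297,.032),45)
save(im[:,:,::-1],'w13c.png',(60,340,160,500))"
```

```text
yellow_dropper_mid [190.4 328.2] 0.86 [0.6337 0.2998 0.0375]
slide_box_mid [288.4 335. ] 0.78 [0.7382 0.2091 0.016 ]
slide_box_mid [26.  88.7] 0.56 [0.3467 0.2459 0.016 ]
[196.77608447 323.82924344]
((326.0, 195.0), 10.816754341125488) [326. 195.] [0.63082443 0.29923185 0.062     ]
(array([0.63211719, 0.29795971, 0.05534804]), np.float64(4.328078165222022e-05))
delta [ 0.2  -0.02  9.17] turn -0.2 cur yaw 44.8 q7 -0.1
delta [ 0.32  0.09 16.97] turn -0.2 cur yaw 44.8 q7 -0.1
```

>>> {"api": "carry_out", "payload": {"deltas": [[[0.4,0,4],0],[[0.4,0,8],0],[[0.4,0,11],0],[[0.5,0.1,13.5],0],[[0.5,0.1,15.5],0],[[0.5,0.1,17],0],[[0.5,0.1,17],0]]}}

```text
t: 36.62
eef_pos: [0.6309, 0.2978, 0.0306]
tool_rot: [-0.003, 0.925, 0.381, -0.011]
contact_force: [0.4, 0.3, 0.3]
gripper_width: 0.8
```

>>> {"api": "carry_out", "payload": {"deltas": [[[0,0,0],0],[[0,0,0],0],[[0,0,0],0],[[0,0,0],0],[[0,0,0],0],[[0,0,0],0],[[0,0,0],0]], "hand": 0, "newtons": 25}}

```text
t: 37.5
eef_pos: [0.6315, 0.2983, 0.0317]
tool_rot: [-0.003, 0.925, 0.381, -0.01]
contact_force: [-0.2, -1.0, 5.3]
gripper_width: 0.334
```

>>> {"api": "carry_out", "payload": {"deltas": [[[0,0,-1],0],[[0,0,-3],0],[[0,0,-7],0],[[0,0,-11],0],[[0,0,-14],0],[[0,0,-14],0]]}}

```text
t: 38.25
eef_pos: [0.6357, 0.2998, 0.176]
tool_rot: [-0.004, 0.925, 0.381, -0.007]
contact_force: [0.0, 0.2, -0.7]
gripper_width: 0.337
```

```bash
python3 -c "
from h import *
im=read_camera('wrist');print(models.spot_in('yellow_dropper_mid','wrist'))
delta((.6044,-.1807,.172))"
```

```text
[{'centre': [280.1, 318.6], 'score': 0.86}]
delta [-35.85  31.91   0.16] turn None cur yaw 44.8 q7 -0.12
```

>>> {"api": "carry_out", "payload": {"deltas": [[[-2,1.8,0],0],[[-6,5.3,0],0],[[-10,8.9,0],0],[[-14,12.5,0],0],[[-18,16,0],0],[[-22,19.6,0],0],[[-26,23.1,0],0],[[-30,26.7,0],0],[[-33.5,29.8,0],0],[[-35.8,31.9,0],0]]}}

```text
t: 39.6
eef_pos: [0.603, -0.1835, 0.1719]
tool_rot: [-0.004, 0.925, 0.379, -0.011]
contact_force: [0.9, -0.2, -0.7]
gripper_width: 0.335
```

>>> {"api": "carry_out", "payload": {"deltas": [[[0,0,0],0],[[0,0,0],0]]}}

```text
t: 39.85
eef_pos: [0.6024, -0.1825, 0.171]
tool_rot: [-0.004, 0.925, 0.38, -0.012]
contact_force: [-0.1, 0.1, 0.3]
gripper_width: 0.338
```

```bash
python3 -c "
from h import *
delta((.6044,-.1807,.037))"
```

```text
delta [ 0.52  0.24 13.39] turn None cur yaw 44.6 q7 0.59
```

>>> {"api": "carry_out", "payload": {"deltas": [[[0.4,0.1,4],0],[[0.4,0.1,8],0],[[0.5,0.2,10.5],0],[[0.5,0.2,12],0],[[0.5,0.2,13],0],[[0.5,0.2,13.4],0],[[0.5,0.2,13.4],0],[[0.5,0.2,13.4],0]]}}

```text
t: 40.85
eef_pos: [0.6044, -0.1807, 0.0377]
tool_rot: [-0.004, 0.925, 0.379, -0.011]
contact_force: [-0.2, -0.9, -0.7]
gripper_width: 0.341
```

>>> {"api": "carry_out", "payload": {"deltas": [[[0,0,0.05],0],[[0,0,0.05],0],[[0,0,0.05],0]]}}

```text
t: 41.22
eef_pos: [0.6045, -0.1808, 0.0372]
tool_rot: [-0.004, 0.925, 0.379, -0.011]
contact_force: [0.9, 0.3, -0.3]
gripper_width: 0.338
```

>>> {"api": "carry_out", "payload": {"deltas": [[[0,0,0],0],[[0,0,0],0],[[0,0,0],0]], "hand": 0.43}}

```text
t: 41.6
eef_pos: [0.6045, -0.1808, 0.0373]
tool_rot: [-0.004, 0.925, 0.379, -0.011]
contact_force: [-0.1, -0.2, -0.7]
gripper_width: 0.433
```

>>> {"api": "carry_out", "payload": {"deltas": [[[0,0,0],0],[[0,0,0],0],[[0,0,0],0],[[0,0,-2],0],[[0,0,-6],0],[[0,0,-11],0],[[0,0,-16],0],[[0,0,-20],0],[[0,0,-22],0],[[0,0,-22],0]], "hand": 0.9}}

```text
t: 42.85
eef_pos: [0.6103, -0.1804, 0.2587]
tool_rot: [-0.003, 0.925, 0.379, -0.01]
contact_force: [-0.8, 0.0, -0.7]
gripper_width: 0.897
```

```bash
python3 look.py w14 black_vial_mid blue_vial_mid yellow_dropper_mid slide_box_mid; python3 -c "
from h import *
k,im=load('w14');s=read_camera('side');a=im[:,100:540];b=cv2.resize(s[210:350,260:390,::-1],(360,388));b=np.vstack([b,np.zeros((12,360,3),np.uint8)])
cv2.imwrite('pics/w14c.png',np.hstack([a,b]))"
```

```text
black_vial_mid [240.4 240.5] 0.65 [ 0.5901 -0.3305  0.024 ]
blue_vial_mid [ 95.9 238.1] 0.66 [ 0.4635 -0.1821  0.026 ]
yellow_dropper_mid [176.9 319.1] 0.91 [ 0.6034 -0.1823  0.0375]
slide_box_mid [ 20.4 612.7] 0.58 [0.7174 0.1831 0.016 ]
slide_box_mid [177.1 167.5] 0.57 [ 0.4584 -0.3331  0.016 ]
slide_box_mid [160.8 321.2] 0.26 [ 0.5928 -0.1682  0.016 ]
```

View pics/w14c.png

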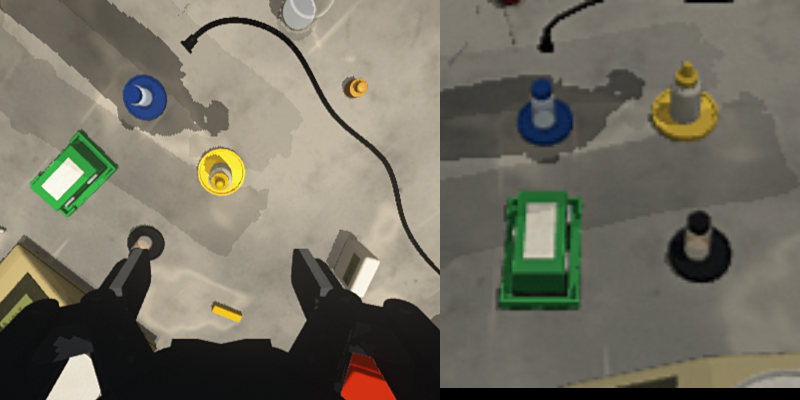

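The final picture shows the blue vial, dropper and black vial upright in their dishes, and the closed box in the green tray. The gripper is clear of everything, so I'm handing in.

```bash
python3 -c "
from station import bot
print(bot.hand_in())"
```

```text
the job is handed in; nothing more can be done
None
```

I finished the job and handed it in at about 43 s of robot time; the hand-in reports no verdict. I folded the slide box's lid shut and pressed it down (about 15 N, with the top at the expected 32 mm) before lifting the box.

- **Slide box:** it lies the right way up, closed, in the green tray. I chose the open box, the smallest of the three green ones.
- **Blue vial, black vial and dropper:** each stands upright in the dish of its own colour.

**Last checks:** the final wrist and side pictures show all four things in place and the gripper about 0.2 m above them. The detector put the box, the blue vial and the dropper within about 5 mm of where I aimed. For the black vial it was about 12 mm off, but the finger partly hid it in that view; an earlier clear view agreed to about 3 mm, and the side picture shows it upright in its dish.

**Not checked:** I did not separately measure that the box sits flat on the tray floor. The gripper's height when it let go matched the 4 mm floor.

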